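Third click on the polariscope

ROBOT

A 6-joint arm with a two-finger parallel gripper is mounted at the origin on a cart in front of the work surface, level with it; the furniture and walls round the work are solid. World frame = base frame: x ahead of the robot, y to its left, z up, the work surface at z = 0. Lengths are in m, angles in degrees, forces in N, time in s.
With the tool pointing down it reaches from about 0.25 to 0.775 m from the base axis. Payload 4 kg.
Tool frame: the origin (TCP) lies on the centre line of the jaws, within the pads' length; the fingertips stand ahead of it and the grasp point (between the pads) lies 5 mm behind it (ctrl.nose_length is the z of the fingertips in the tool frame, in m); z points along the fingers, y is the line along which they close (so a half turn about z gives the same grasp; the last joint's range is limited). The gripper opens to 85 mm and grips with 20 to 120 N. Pads are 22 mm wide; open, the fingers measure 114 mm over their backs; the gripper's body (76 mm by 85 mm) begins 54 mm behind the grasp point. The pads swing forward as they close: fully open they stand 13 mm farther back than shut.
Start: joints at [-81.079, 4.996, 78.535, -0, 96.463, -5.907], TCP at [0.141, -0.532, 0.245] pointing down, gripper open.
Joint ranges: [-177.83, 177.83], [-43.37, 116.18], [15.69, 146.23], [-61.86, 241.86], [9.47, 152.12], [-147.06, 147.06]. Speed limits (degrees/s): [159.86, 159.86, 180, 180, 180, 180].

INTERFACE

Orientations are given as a 3x3 rotation matrix whose columns are the frame's x, y, z axes.
In Python, from bench import sensors, capture, ctrl gives the robot as it stands.
- The arm moves only by the tool send_rows, never from a script. Its argument "motion" is a list of rows, each a list of 5 numbers: the opening, from 0 (shut) to 1 (fully open), then the shift along the tool's x, y, z in mm, then the turn about the tool's z in rad. A call has 1 to 12 rows; each row shifts and turns the commanded pose from where the row before left it, along the tool's axes as they then stand; what a row does not reach is not made up. A row lasts 1/12 s, in which the tool goes at most 41.7 mm and 7.16 degrees, less where a joint would pass 70% of its speed; a pose out of reach is approached as far as the arm can. A call is refused whole if a number of a shift passes 41.7 or a number of a turn 0.125, either way. A call with a gripper value outside its range is refused whole. The fingers move at their own pace and stop on an object; "squeeze" is the grip in N (left out, the last holds). Time passes only in rows, so rows that do not move let the fingers close. It gives the time, the measured TCP pose, the force, the opening and the grip force at its end, in the units of the state.
- sensors.get_state(): the state, without advancing time (a new reading comes with each control period).
- capture(name): name is "side" or "top" or "wrist"; returns a dict with "img" (384x512x3 uint8, red, green, blue), "K" (3x3 intrinsics, pixels), "origin" and "orientation" of the camera in the world; the wrist camera has in their place "mount" (4x4, takes a point from camera to tool coordinates, whose origin is the TCP and whose axes are the flange's). Camera axes: x right, y up, looking along -z (the intrinsics and any distortion apply to the point x, -y, -z); pixel columns grow to the right and rows downward; lengths in m; the calibration is good to about 2 mm. A picture is of the moment at which its call begins: read the wrist's pose just before it. There is no depth.
- ctrl.close_job(): hands the job in; it is judged then, once.
The state is a dict: "t": time; "joint_positions": joint angles; "joint_vel": joint speeds; "joint_torque": joint torques, N m; "position": TCP position; "tool_rot": TCP orientation; "ft_force": force on the tool from outside, world axes, zero at the start; "torque": the same for the moment, N m; "gripper_width": opening from 0.0 (shut) to 1.0 (fully open); "grip_force": force on a finger pad.
Only numpy, scipy, OpenCV 4.12 (cv2) and the standard library are available. Lean on these libraries where they do the work, as an engineer would, in place of code of your own. Each camera call takes 0.05 s, during which the arm holds its last target. There are 200 camera calls.

TASK

Get the polariscope ready for looking at the strain in the amber disc: with a fingertip, push the black filter lever from its parked place at the left to the right, through the clicks, and stop at the third click (the magenta tint filter) without running on toward the fourth, which is open and would glare. Only then press the green light button down and keep it down: it lights only while it is pressed, so the program finishes while the finger is still holding it. Only push and press: do not pinch the lever, and leave the disc on the window and everything else lying round about as they are.

Things in the scene. Friction and masses are not known exactly. Their poses are not given: they have to be found in the camera images.
- polariscope: bench polariscope (glass strain viewer), fixed: pale housing 250 x 260 mm with a flat dark deck 65 mm above the bench. Origin: centre of its underside; x to its rear (column side, away from the robot), y to its left, z up. The filter lever slides in a straight slot along y in an aluminium scale plate at the front of the deck, 95 mm before the origin; the deck to the lever's left is free
- window (a point): centre of the round white window, 102 mm across, level with the deck, 45 mm behind the origin. Above it hangs the viewing head, 72 mm across, 246 to 315 mm above the bench, on a column behind it
- third_mark (a point): magenta dot, flush on the scale plate, that marks the third click; 16 mm in front of the slot's middle line. The dots of the clicks, from left to right, are grey, yellow, magenta, white, 20 mm apart; at a click the middle of the lever stands level with its dot
- filter_lever (a joint): lever's place along its slot, m: 0 at the left end, grows as it is pushed to the polariscope's right (its -y), end stop 0.098. It starts at 0 to 0.012, a plain run with about 0.5 N of friction. Then a spring ball falls into detents at 0.034 (first click), 0.054 (second), 0.074 (third), 0.094 (fourth), with humps cresting at 0.024, 0.044, 0.064, 0.084 between
- lever_push (a point): centre of the left (push) face of the lever, moving with it, 22 mm above the deck. The lever is a black fin 24 mm wide (x), 12 mm thick (y; left half filter_lever_c1, right half _c2), 4 to 38 mm above the deck. Each hump resists with up to about 10 N, most at its foot; past its crest the lever jumps up to 10 mm ahead of the finger into the next detent and stays there by itself
- light_button (a joint): travel of the green light button, m: 0 up, 0.006 fully down; a spring of 5 N when fully down brings it up as soon as it is let go
- light_button_top (a point): centre of the top face of the round green light button, 24 mm across, 22 mm above the deck (10 mm above its black collar, 40 mm across), at the front right corner of the deck, 100 mm to the right of the polariscope's middle and 95 mm before its origin, in line with the lever's slot; it is pressed straight down
- amber_disc: amber glass disc 74 mm across, 8 mm thick, the piece to be looked at, lying loose on the white window; origin: centre of its underside
- glass_offcut_0: olive-brown glass offcut 38 x 58 x 10 mm lying on the polariscope's dark deck to the right of the window; a bystander to be left alone. Origin: centre of its underside
- bottle_neck_0: cut amber bottle neck 35 mm across, 86 mm tall, standing on the bench left of the polariscope; bystander. Origin: centre of its underside
- glass_tealight: olive glass cup 66 mm across, 39 mm tall, with wire scraps in it, on the bench left of the polariscope; bystander. Origin: centre of its underside
- glass_offcut_2: clear glass offcut 33 x 50 x 16 mm on the bench left of the polariscope; bystander. Origin: centre of its underside
- pen_1: white and blue marker pen 135 mm long, 17 mm thick, lying on the bench left of the polariscope; bystander. Origin: centre of its underside
Things that resemble listed ones, but are neither listed nor needed, are in the scene too. Leave any grey or red look-alike of the amber_disc alone.

How it is judged (in metres and radians):
On the way, in this order (a step that is already met when the one before it is completed fails the run):
1. the filter lever rests in the third click (value of joint filter_lever between 0.0705 and 0.0775 m and velocity of joint filter_lever between -0.01 and 0.01 m/s and value of joint light_button below 0.002 m), for 0.3 s.
2. the light button is pressed down with the lever in the third click (value of joint filter_lever between 0.0705 and 0.0775 m and value of joint light_button above 0.004 m), for 0.2 s.
At the end, for the whole second after the job is handed in: The filter lever sits in the third detent (joint between 0.0705 and 0.0775 m), the light button is held down more than 4 mm of its 6 mm by the fingers, and the amber disc still lies on the window (all of step 2 and contact force between the fingers and polariscope above 1 N and horizontal distance between amber_disc and polariscope below 0.07 m); the arm keeps its last pose, push and grip.
It fails at once if the lever runs past the third click, toward the fourth (value of joint filter_lever above 0.08 m).
It fails at once if the light comes on before the lever is in the third click (value of joint light_button above 0.003 m and value of joint filter_lever below 0.0695 m).
It fails at once if the lever is pinched between the fingers (contact force between the fingers and filter_lever_c1 above 1.5 N and contact force between the fingers and filter_lever_c2 above 1.5 N).
It fails at once if the amber disc is shifted or lifted (more than 8 mm) (distance of amber_disc from where it was at the start of the episode above 0.008 m).
It fails at once if a bystander is pushed or lifted (more than 15 mm) (distance of any of glass_offcut_0, bottle_neck_0, glass_tealight, glass_offcut_2, pen_1 from where it was at the start of the episode above 0.015 m).
It also fails if it takes over 72 s, if anything falls off the work surface, if the arm or the gripper's body presses on something with over 40 N, if the wrist force passes 120 N, or if a joint passes its speed limit or range.

## Working session

There is one attempt and no reset: what is moved stays moved. The work goes in short steps, Python scripts to look and compute and a tool call to move; the robot and the scene stay as the last step left them, time stands still between calls to the robot, and variables do not carry over. Pictures are saved under pics/ and viewed, at most 10 in all, crops included, and the job is handed in when it is done.

Besides the shell and the picture viewer there is one more tool, called after ">>>" in YAML: its name, and indented under it one key for each argument. send_rows: Moves the arm, as the interface text tells. Its arguments: {"type":"object","properties":{"motion":{"type":"array","items":{"type":"array","items":{"type":"number"}}},"squeeze":{"type":"number"}},"required":["motion"]}

```bash
mkdir -p pics; ls; python3 - <<'E'
from bench import sensors,capture,ctrl
import cv2,numpy as np
s=sensors.get_state();print(s['t'],s['position'],np.round(s['tool_rot'],3).tolist(),s['gripper_width'],ctrl.nose_length)
for n in('top','side'):
    c=capture(n);cv2.imwrite(f'pics/{n}0.png',c['img'][...,::-1]);print(n,c['K'].tolist(),c['origin'],np.round(c['orientation'],4).tolist(),[k for k in c])
E
```

```text
pics
0.0 [ 0.14067397 -0.53121946  0.24410429] [[0.967, 0.256, -0.0], [0.256, -0.967, 0.002], [0.0, -0.002, -1.0]] 1.0005535844302689 0.014
top [[474.8517889941849, 0.0, 263.82873088044704], [0.0, 474.8517889941849, 195.32340011142713], [0.0, 0.0, 1.0]] [0.37296075 0.13359931 1.25340738] [[0.01, 0.9893, -0.1454], [-0.9999, 0.0081, -0.0142], [-0.0129, 0.1455, 0.9893]] ['img', 'K', 'origin', 'orientation']
side [[397.99127530094853, 0.0, 249.96049962581077], [0.0, 397.99127530094853, 192.3918362794036], [0.0, 0.0, 1.0]] [0.24260087 0.77366927 0.63855261] [[-0.9005, 0.2636, -0.3459], [-0.4344, -0.5815, 0.6879], [-0.0198, 0.7697, 0.6381]] ['img', 'K', 'origin', 'orientation']
```

View pics/top0.png

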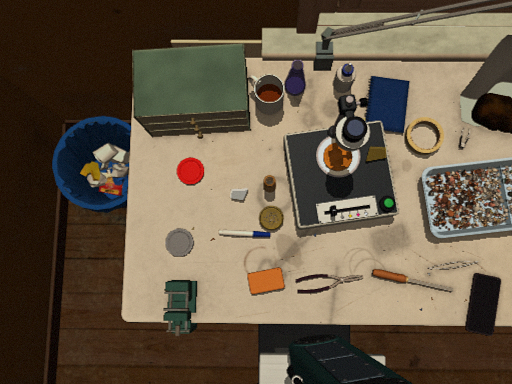

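View pics/side0.png

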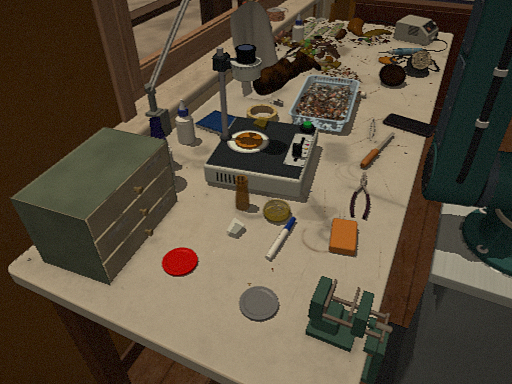

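The top view shows the polariscope at about (340,175), with the scale plate at (346,209), the green button at (388,203) and the amber disc under the head at (338,156). The red disc at (190,171) and grey disc at (179,242) are look-alikes lying on the bench. Next I'll measure the deck and enlarge the plate.

```bash
cat > h.py <<'E'
import cv2,numpy as np
from bench import sensors,capture,ctrl
def cam(n):
    s=sensors.get_state();c=capture(n)
    if n=='wrist':
        T=np.eye(4);T[:3,:3]=s['tool_rot'];T[:3,3]=s['position'];M=T@c['mount'];c['orientation']=M[:3,:3];c['origin']=M[:3,3]
    return c
def ray(c,u,v,z):
    d=c['orientation']@(np.linalg.inv(c['K'])@[u,v,1]*[1,-1,-1]);o=c['origin'];return o+d*(z-o[2])/d[2]
def proj(c,p):
    q=c['orientation'].T@(np.array(p)-c['origin'])*[1,-1,-1];q=c['K']@q;return q[:2]/q[2]
def blob(c,lo,hi,box):
    x0,y0,x1,y1=box;m=cv2.inRange(cv2.cvtColor(c['img'],cv2.COLOR_RGB2HSV),lo,hi)[y0:y1,x0:x1]
    n,l,st,ce=cv2.connectedComponentsWithStats(m);return [(int(st[i,4]),ce[i]+[x0,y0]) for i in range(1,n) if st[i,4]>2]
E
python3 - <<'E'
from h import *
c=cam('top')
b=max(blob(c,(50,120,60),(75,255,255),(370,190,400,220)),key=lambda t:t[0]);print('green',b,ray(c,*b[1],.087))
for k,lo,hi in(('mag',(140,80,80),(172,255,255)),('yel',(20,90,100),(35,255,255))):
    for a,p in blob(c,lo,hi,(315,190,378,225)):print(k,a,p,ray(c,*p,.066))
cv2.imwrite('pics/crop1.png',cv2.resize(c['img'][110:235,275:405,::-1],None,fx=5,fy=4.8,interpolation=cv2.INTER_CUBIC))
E
```

```text
green (74, array([388.31081081, 202.37837838])) [ 0.52923957 -0.15723747  0.087     ]
mag 6 [357.5 214. ] [ 0.50202178 -0.0846743   0.066     ]
yel 8 [350.  215.5] [ 0.49808096 -0.06585512  0.066     ]
```

View pics/crop1.png

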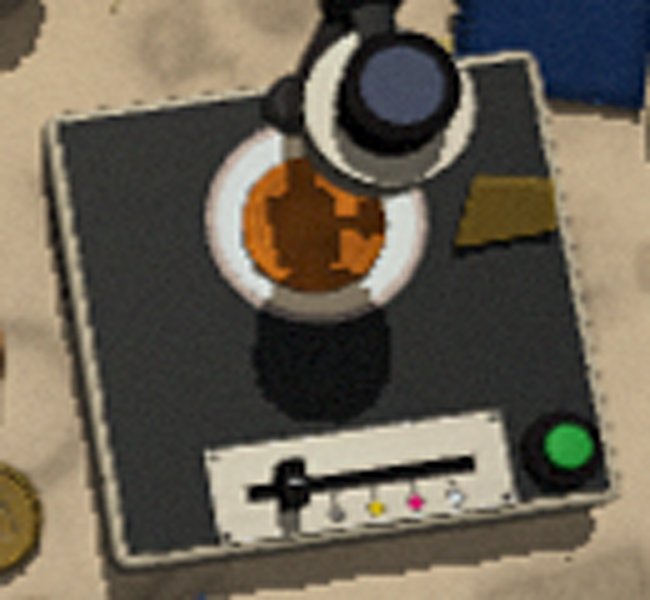

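The crop confirms the mechanism. The lever foot is at about (290,490) in the crop, with the dots grey, yellow, magenta (415,502) and white to its right, and the green button at (568,447). Polariscope yaw is about +8.4°. I'll shut the fingers, align the tool's y with the slot, and move to a hover left of the lever.

>>> send_rows:
  motion:
    - [0,0,0,0,0.112]
    - [0,24,-28,0,0]
    - [0,24,-28,0,0]
    - [0,24,-28,0,0]
    - [0,24,-28,0,0]
    - [0,24,-28,0,0]
    - [0,24,-28,0,0]
    - [0,24,-28,0,0]
    - [0,24,-28,0,0]
    - [0,24,-28,0,0]
    - [0,24,-28,0,0]
    - [0,0,0,0,0]
  squeeze: 30

```text
t: 1.15
position: [0.3397, -0.2144, 0.2453]
tool_rot: [[0.988, 0.155, 0.002], [0.155, -0.988, 0.003], [0.003, -0.003, -1.0]]
ft_force: [-0.3, -0.4, 0.3]
gripper_width: -0.002
grip_force: 0.0
```

>>> send_rows:
  motion:
    - [0,24,-27,0,0]
    - [0,24,-27,0,0]
    - [0,24,-27,0,0]
    - [0,24,-27,0,0]
    - [0,24,-27,0,0]
    - [0,24,-27,0,0]
    - [0,24,-27,0,0]
    - [0,24,-27,0,0]
    - [0,0,0,0,0]
    - [0,0,0,0,0]

```text
t: 1.98
position: [0.4958, 0.0231, 0.2444]
tool_rot: [[0.989, 0.149, -0.002], [0.149, -0.989, -0.0], [-0.002, 0.0, -1.0]]
ft_force: [0.2, -1.2, 0.0]
gripper_width: 0.002
grip_force: 0.0
```

```bash
python3 - <<'E'
from h import *
c=cam('wrist');cv2.imwrite('pics/w1.png',c['img'][...,::-1])
s=sensors.get_state();print(s['position'])
print('tip',[proj(c,s['position']+s['tool_rot']@np.array([0,0,.014]))])
for k,lo,hi in(('green',(45,120,60),(78,255,255)),('mag',(140,80,80),(172,255,255)),('yel',(22,120,120),(33,255,255))):
    for a,p in blob(c,lo,hi,(0,0,512,384)):
        if a>15:print(k,a,p,ray(c,*p,.087 if k=='green' else .066))
E
```

```text
[0.49535572 0.02201388 0.24464992]
tip [array([261.69396388, 259.52652058])]
green 529 [456.31568998 172.37240076] [ 0.5301876  -0.15707727  0.087     ]
mag 31 [367.74193548 184.61290323] [ 0.50073636 -0.08658834  0.066     ]
yel 26 [348.  184.5] [ 0.49783792 -0.06670036  0.066     ]
```

View pics/w1.png

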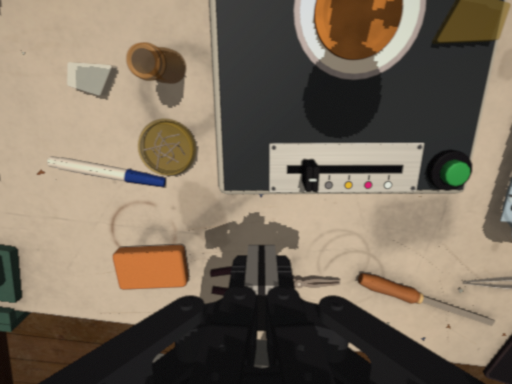

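The wrist view is clear: the fin is at (310,176), the slot lies horizontal along row 170, the magenta dot is at (368,185), and the green button is at (456,172). The fingers are shut at (262,259), left of the lever. I'll move into the slot line and descend.

>>> send_rows:
  motion:
    - [0,5.5,0,0,0]
    - [0,0,0,20,0]
    - [0,0,0,20,0]
    - [0,0,0,20,0]
    - [0,0,0,20,0]
    - [0,0,0,20,0]
    - [0,0,0,15,0]
    - [0,0,0,15,0]
    - [0,0,0,12,0]
    - [0,0,0,10,0]
    - [0,0,0,0,0]
    - [0,0,0,0,0]

```text
t: 3.03
position: [0.5008, 0.0224, 0.0932]
tool_rot: [[0.989, 0.145, -0.001], [0.145, -0.989, -0.0], [-0.001, 0.0, -1.0]]
ft_force: [1.2, -0.0, 1.0]
gripper_width: 0.002
grip_force: 0.0
```

```bash
python3 - <<'E'
from h import *
c=cam('wrist');cv2.imwrite('pics/w2.png',cv2.resize(c['img'][120:330,200:480,::-1],None,fx=2.8,fy=2.8))
s=sensors.get_state();print(s['position'])
for k,lo,hi in(('green',(45,120,60),(78,255,255)),('mag',(140,80,80),(172,255,255)),('yel',(22,120,120),(33,255,255))):
    for a,p in blob(c,lo,hi,(200,0,512,384)):
        if a>15:
            w=ray(c,*p,.087 if k=='green' else .066);print(k,a,p,w,'tool',s['tool_rot'].T@(w-s['position']))
E
```

```text
[0.50144809 0.02253485 0.09397341]
mag 114 [449.07017544 270.88596491] [ 0.50087946 -0.08671784  0.066     ] tool [-0.01650664  0.10799455  0.0279945 ]
yel 99 [413.7979798  271.17171717] [ 0.49775295 -0.06686136  0.066     ] tool [-0.01670775  0.08789444  0.02798687]
```

View pics/w2.png

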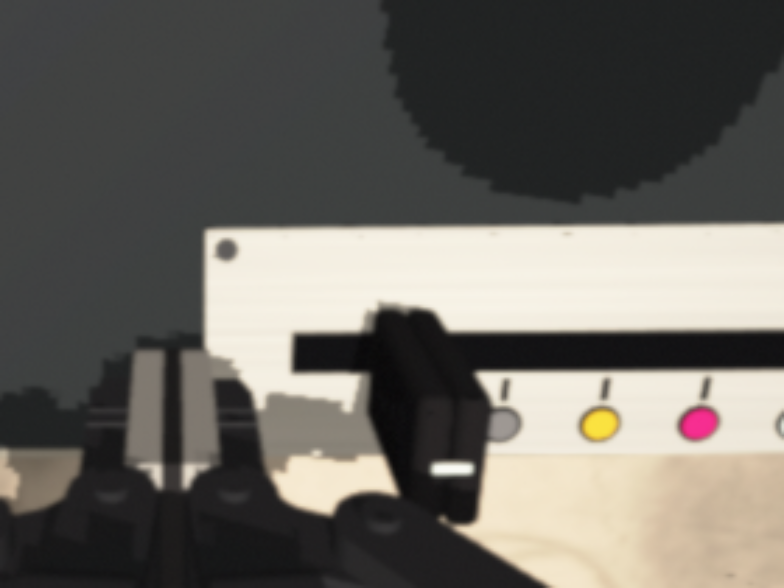

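Everything lines up: in the tool frame the magenta dot is at x −16.5 mm and y +108 mm. That puts the finger at third-click contact after about 87 mm of travel, so I plan to stop at about 81 mm. I'll push in stages.

>>> send_rows:
  motion:
    - [0,0,4,0,0]
    - [0,0,4,0,0]
    - [0,0,4,0,0]
    - [0,0,4,0,0]
    - [0,0,3,0,0]
    - [0,0,3,0,0]
    - [0,0,2,0,0]
    - [0,0,2,0,0]
    - [0,0,2,0,0]

```text
t: 3.83
position: [0.505, -0.0042, 0.0934]
tool_rot: [[0.989, 0.146, -0.0], [0.146, -0.989, 0.002], [0.0, -0.002, -1.0]]
ft_force: [-0.6, 5.1, 1.6]
gripper_width: -0.002
grip_force: 3.0
```

>>> send_rows:
  motion:
    - [0,0,2,0,0]
    - [0,0,2,0,0]
    - [0,0,2,0,0]
    - [0,0,2,0,0]
    - [0,0,2,0,0]
    - [0,0,0,0,0]

```text
t: 4.33
position: [0.5067, -0.0153, 0.0933]
tool_rot: [[0.989, 0.146, 0.0], [0.146, -0.989, -0.001], [0.0, 0.001, -1.0]]
ft_force: [0.3, 0.1, 0.2]
gripper_width: -0.003
grip_force: 0.0
```

```bash
python3 - <<'E'
from h import *
c=cam('wrist');cv2.imwrite('pics/w3.png',cv2.resize(c['img'][120:330,200:480,::-1],None,fx=2.8,fy=2.8))
s=sensors.get_state();print(s['position'],s['ft_force'])
for k,lo,hi in(('mag',(140,80,80),(172,255,255)),('yel',(22,120,120),(33,255,255))):
    for a,p in blob(c,lo,hi,(200,0,512,384)):
        if a>15:
            w=ray(c,*p,.066);print(k,a,p,'tool',s['tool_rot'].T@(w-s['position']))
E
```

```text
[ 0.50662962 -0.01533408  0.09325109] [ 0.25752894 -0.00945405 -0.4164358 ]
mag 113 [381.15929204 271.16814159] tool [-0.01608014  0.06936678  0.02734403]
yel 82 [346.46341463 271.06097561] tool [-0.01601353  0.04951214  0.02731802]
```

View pics/w3.png

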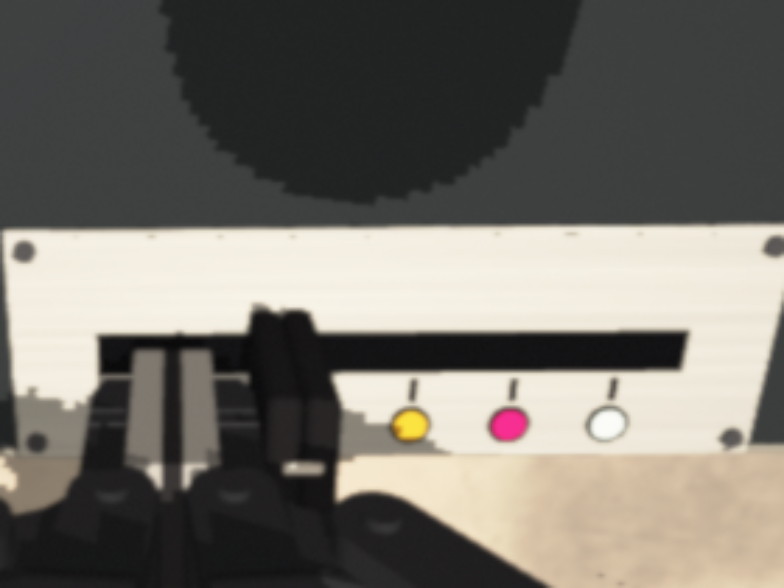

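The lever is in the first click: the finger force is zero and the gap to the fin is about 9 mm, matching the model (finger at about 25 mm on the lever scale). Next I'll push over the second hump.

>>> send_rows:
  motion:
    - [0,0,2,0,0]
    - [0,0,2,0,0]
    - [0,0,2,0,0]
    - [0,0,2,0,0]
    - [0,0,2,0,0]
    - [0,0,2,0,0]
    - [0,0,2,0,0]
    - [0,0,2,0,0]
    - [0,0,2,0,0]
    - [0,0,2,0,0]
    - [0,0,2,0,0]
    - [0,0,0,0,0]

```text
t: 5.38
position: [0.5099, -0.0374, 0.0933]
tool_rot: [[0.989, 0.146, 0.0], [0.146, -0.989, -0.001], [-0.0, 0.001, -1.0]]
ft_force: [-0.2, 1.0, 0.3]
gripper_width: 0.006
grip_force: 0.0
```

```bash
cat > m.py <<'E'
from h import *
import sys
c=cam('wrist');cv2.imwrite(sys.argv[1],cv2.resize(c['img'][120:330,200:480,::-1],None,fx=2.8,fy=2.8))
s=sensors.get_state();print(s['position'],s['ft_force'])
for a,p in blob(c,(140,80,80),(172,255,255),(200,0,512,384)):
    if a>15:
        y=(s['tool_rot'].T@(ray(c,*p,.066)-s['position']))[1]*1e3;print('mag',a,p,'y',y,'finger q',74-(y-6-14.5))
E
python3 m.py pics/w4.png
```

```text
[ 0.50988029 -0.03722658  0.09329455] [ 1.19841008 -0.26615656 -0.15725732]
mag 112 [341.92857143 271.17857143] y 47.0742922778919 finger q 47.4257077221081
```

Zero force again, with the finger at 47.4, so the lever is in the second click. I'll push 19.5 mm more, with slow rows near the crest.

>>> send_rows:
  motion:
    - [0,0,2,0,0]
    - [0,0,2,0,0]
    - [0,0,2,0,0]
    - [0,0,1.5,0,0]
    - [0,0,1.5,0,0]
    - [0,0,1.5,0,0]
    - [0,0,1.5,0,0]
    - [0,0,1.5,0,0]
    - [0,0,1.5,0,0]
    - [0,0,1.5,0,0]
    - [0,0,1.5,0,0]
    - [0,0,1.5,0,0]

```text
t: 6.43
position: [0.5128, -0.0563, 0.0933]
tool_rot: [[0.989, 0.146, 0.0], [0.146, -0.989, -0.001], [0.0, 0.001, -1.0]]
ft_force: [1.1, 0.3, 0.2]
gripper_width: -0.001
grip_force: 0.2
```

```bash
python3 m.py pics/w5.png
```

```text
[ 0.5127941  -0.0566945   0.09331196] [-0.07510034  0.30552208  0.06158444]
```

View pics/w5.png

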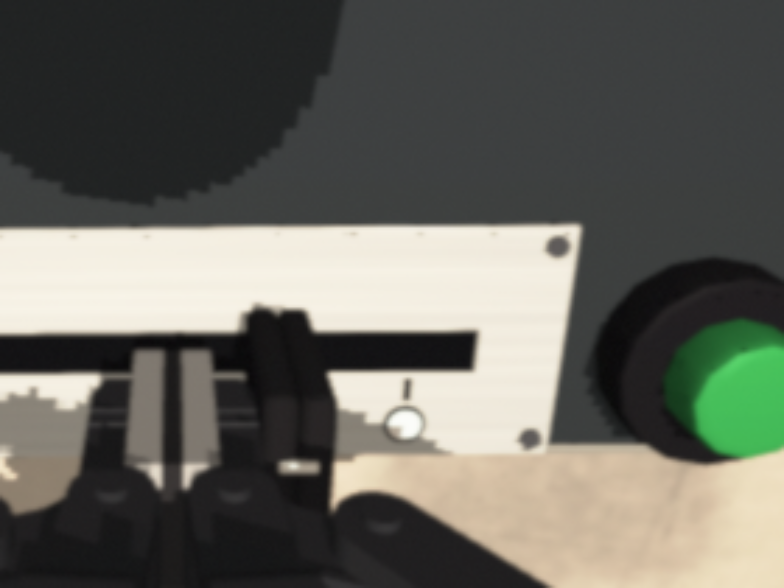

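The fin now stands one dot left of white (405,424), magenta is hidden under it, and the force is zero: it's in the third click. I'll back off, lift clear and move over toward the button.

>>> send_rows:
  motion:
    - [0,0,-4,0,0]
    - [0,0,-2,-10,0]
    - [0,0,0,-20,0]
    - [0,0,0,-25,0]
    - [0,0,0,-25,0]
    - [0,0,20,0,0]
    - [0,0,22,0,0]
    - [0,0,22,0,0]
    - [0,0,22,0,0]
    - [0,2,16,0,0]
    - [0,0,0,0,0]
    - [0,0,0,0,0]

```text
t: 7.48
position: [0.5288, -0.1507, 0.1735]
tool_rot: [[0.989, 0.145, -0.0], [0.145, -0.989, 0.001], [0.0, -0.001, -1.0]]
ft_force: [0.6, 0.3, -0.1]
gripper_width: -0.001
grip_force: 0.0
```

```bash
python3 - <<'E'
from h import *
c=cam('wrist');s=sensors.get_state();print(s['position'])
b=max(blob(c,(45,100,40),(78,255,255),(0,0,512,384)),key=lambda t:t[0])
w=ray(c,*b[1],.086);print(b,w,s['tool_rot'].T@(w-s['position']))
t=cam('top')
A=cv2.resize(c['img'],(512,384));B=cv2.resize(t['img'][190:225,310:400],None,fx=8,fy=8,interpolation=cv2.INTER_CUBIC)[:, :720]
o=np.zeros((384+200,720,3),np.uint8);o[:384,:512]=A;o[384:]=B[60:260];cv2.imwrite('pics/w6.png',o[...,::-1])
E
```

```text
[ 0.52866012 -0.14998916  0.17343973]
(913, array([270.38116101, 205.94304491])) [ 0.53043919 -0.15797649  0.086     ] [0.0005969  0.00822547 0.08743372]
```

View pics/w6.png

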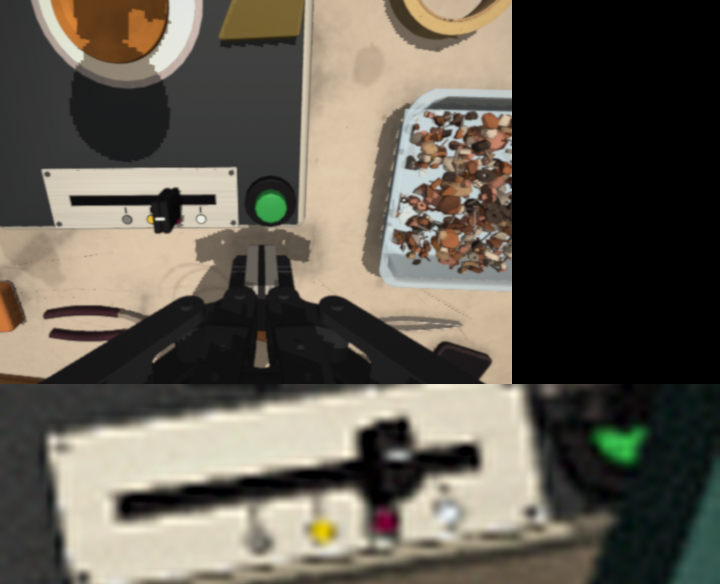

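The lever stands level with the magenta dot in both views: at (165,208) in the wrist view, and above the dot at (384,520) in the lower panel. The button is 8 mm further along +y and 0.6 mm along +x. I'll centre over it and descend.

>>> send_rows:
  motion:
    - [0,0.5,8,0,0]
    - [0,0,0,20,0]
    - [0,0,0,20,0]
    - [0,0,0,15,0]
    - [0,0,0,10,0]
    - [0,0,0,5,0]
    - [0,0,0,2,0]
    - [0,0,0,2,0]
    - [0,0,0,2,0]
    - [0,0,0,1,0]
    - [0,0,0,0,0]
    - [0,0,0,0,0]

```text
t: 8.58
position: [0.5309, -0.1583, 0.0974]
tool_rot: [[0.989, 0.146, 0.002], [0.146, -0.989, -0.001], [0.002, 0.001, -1.0]]
ft_force: [-0.8, 0.9, 4.3]
gripper_width: -0.001
grip_force: 1.7
```

>>> send_rows:
  motion:
    - [0,0,0,1,0]
    - [0,0,0,1,0]
    - [0,0,0,1,0]
    - [0,0,0,0,0]
    - [0,0,0,0,0]
    - [0,0,0,0,0]

```text
t: 9.08
position: [0.5309, -0.1583, 0.095]
tool_rot: [[0.989, 0.146, 0.002], [0.146, -0.989, -0.001], [0.002, 0.001, -1.0]]
ft_force: [-1.8, 1.9, 8.9]
gripper_width: -0.002
grip_force: 4.4
```

>>> send_rows:
  motion:
    - [0,0,0,0.5,0]
    - [0,0,0,0.5,0]
    - [0,0,0,0,0]
    - [0,0,0,0,0]
    - [0,0,0,0,0]
    - [0,0,0,0,0]

```text
t: 9.58
position: [0.531, -0.1583, 0.0949]
tool_rot: [[0.989, 0.146, 0.002], [0.146, -0.989, -0.001], [0.002, 0.001, -1.0]]
ft_force: [-3.3, 2.1, 12.2]
gripper_width: 0.001
grip_force: 6.2
```

```bash
python3 - <<'E'
from h import *
c=cam('wrist');cv2.imwrite('pics/w7.png',c['img'][...,::-1]);s=sensors.get_state();print(s['position'],s['ft_force'])
E
```

```text
[ 0.53095575 -0.158321    0.09493469] [-4.05016519  3.0261933  11.84184973]
```

View pics/w7.png

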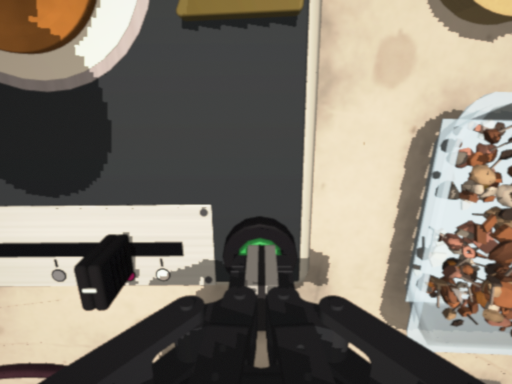

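The finger sits on the button with the green rim at (260,245). The force rose to 12 N with no further travel, so the button is fully down. The lever foot at (125,240) is still level with the magenta dot (130,277), and the disc is on the window. Handing in.

```bash
python3 -c "
from bench import ctrl
print(ctrl.close_job())"
```

```text
the job is handed in; nothing more can be done
None
```

I handed the job in with the filter lever in the third click (magenta) and the finger holding the green light button fully down at about 12 N. The amber disc was still on the window and I saw no contact with anything else. The hand-in returned no verdict.

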